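# Prop the dust screen open on its stay

### The arm

A 6-joint arm with a two-finger parallel gripper is mounted at the origin on the work surface. World frame = base frame: x ahead of the robot, y to its left, z up, the work surface at z = 0. Lengths are in m, angles in rad, forces in N, time in s.
With the tool pointing down it reaches from about 0.275 to 0.825 m from the base axis. Payload 4.9 kg.
Tool frame: the origin (TCP) lies at the very end of the fingers, on their centre line; the grasp point (between the pads) lies 19 mm behind it; z points along the fingers, y is the line along which they close (so a half turn about z gives the same grasp; the last joint's range is limited). The gripper opens to 85 mm and grips with 20 to 120 N. Pads are 22 mm wide; open, the fingers measure 114 mm over their backs; the gripper's body (76 mm by 85 mm) begins 54 mm behind the grasp point. The pads swing forward as they close: fully open they stand 13 mm farther back than shut.
Start: joints at [-1.439, 0.326, -0.193, 1.052, 0, 1.437], TCP at [0.144, -0.531, 0.231] pointing down, gripper open.
Joint ranges: [-2.65, 2.65], [-0.97, 1.79], [-1.3, 1.35], [-1.93, 2.1], [-1.47, 1.37], [-3.14, 3.14]. Speed limits (rad/s): [2.57, 2.57, 3.14, 3.14, 3.14, 3.14].

### API

Orientations are given as a unit quaternion [x, y, z, w].
In Python, from cell import robot, viewer, ticket gives the robot as it stands. The module is installed in compiled form; this text tells all that it offers.
- The arm moves only by the tool play_rows, never from a script. Its argument "series" is a list of rows, each a list of 3 entries, a list of its own where there are three numbers: the shift along the world's x, y, z in cm, then the turn, a rotation vector about the world's x, y, z in rad, then the opening, from 0 (shut) to 1 (fully open). In form: [[[tx, ty, tz], [wx, wy, wz], claw], ...]. A call has exactly 10 rows; each row shifts and turns the commanded pose from where the row before left it; what a row does not reach is not made up. A row lasts 1/12 s, in which the tool goes at most 41.7 mm and 7.16 degrees, less where a joint would pass 70% of its speed; a pose out of reach is approached as far as the arm can. A call with a gripper value outside its range is refused whole. The fingers move at their own pace and stop on an object; the grip force is fixed at half the most. Time passes only in rows, so rows that do not move let the fingers close, or fill a call up. It gives the time, the measured TCP pose, the force, the opening and the grip force at its end, in the units of the state.
- robot.observe(): the state, without advancing time (a new reading comes with each control period).
- viewer.camera(name): name is "side" or "top"; returns (picture, depth): 420x560x3 uint8, blue, green, red; 420x560 float32, m along the optical axis (not along the pixel's ray), 0 where there is no reading.
- viewer.calibration(name): a dict with "K" (3x3 intrinsics, pixels), "R" (3x3) and "t" (3): a world point X has camera coordinates R X + t. Camera axes: x right, y down, z forward; pixel columns grow to the right and rows downward; lengths in m; the calibration is good to about 2 mm. A picture is of the moment at which its call begins. calibration takes no time and is no camera call.
- ticket.hand_in(): hands the job in; it is judged then, once.
Trained networks look in the newest picture that a camera, given by its name, has taken for a name from the list of things; names that differ only in an ending like _2 or _b are one class to them, and where a whole thing is asked for, a point or a joint stands for the part that bears it (a point fixed in the world has none). Each returns a list of dicts, best first, with "score" (0 to 1); they miss things now and then, are a little off and sometimes report something else, mostly with a low value. They report only what shows in the picture. A call takes as long as a camera call.
- viewer.trace(camera, thing): "mask" (420x560 bool, what is visible of it).
- viewer.place_of(camera, thing): "centre" ([x, y, z] in m, in the coordinates of the camera as it stood for that picture, good to about 4 mm: a listed point, or the origin of a listed thing).
The state is a dict: "t": time; "joint_pos": joint angles; "qd": joint speeds; "joint_torque": joint torques, N m; "eef_pos": TCP position; "orientation": TCP orientation; "wrist_force": force on the tool from outside, world axes, zero at the start; "wrist_torque": the same for the moment, N m; "grip_width": finger opening in m; "finger_force": force on a finger pad.
Only numpy, scipy, OpenCV 4.12 (cv2) and the standard library are available. Lean on these libraries where they do the work, as an engineer would, in place of code of your own. Each camera call takes 0.05 s, during which the arm holds its last target. There are 200 camera calls.

### The job

Prop the carving bench's hinged dust screen open: lift the flat steel stay above its peg, push the spring-closed screen open with it, then drop the stay's third hole (counted from its pivot on the screen) over the upright peg, fully home, flat on the collar, so that the screen stays held when you let go. Feel the stay onto the peg gently, never forcing one against the other, and leave the marble figure, mallet, bowl and rasp alone.

Things in the scene. Friction and masses are not known exactly. Their poses are not given: they have to be found in the camera images.
- baseboard: Plywood baseboard under screen and peg, fixed, 340 (x) x 360 (y) x 18 mm, origin at the centre of its underside on the bench. In its frame the screen's vertical hinge axis is at (120, 60) mm; the shut screen runs from there 240 mm along -x and its free end swings to +y to open. The stay's pivot is on the screen, at (-40, 30) mm when shut, and turns with it about the hinge axis.
- dust_screen (a joint): Hinge angle of the screen (rad): 0 shut (its start), grows as it opens, at most 1.1. The screen is an upright wooden frame with a clear pane, 240 x 16 mm in plan, 30 to 200 mm above the bench. A spring always pushes it shut: 0.39 Nm at 0, 0.55 Nm at 0.45 rad (about 3.5 N along the stay), so it follows the stay back.
- knob (a point): Mid-grip of the stay's black round knob, 20 mm across, 30 mm tall. The stay: flat steel bar 24 x 5 mm, its underside 40 mm above the bench at the pivot, four 11.5 mm holes 70, 105, 140, 175 mm from the pivot; this point 215 mm along, 27 mm above its underside. Loose knob: shifts 3 mm either way along the bar. Stay swings and tips up at the pivot, stiffly, keeping its tilt (2 N lowers, 4 N lifts).
- peg: The peg, plain steel, on a small 44 x 32 mm bracket fixed to the baseboard. Origin on its axis, 22 mm below the collar's top; z up. A collar 19 mm across; from it a round pin of 10 mm diameter stands up another 16 mm, its top edge bevelled 0.8 mm.
- peg_seat (a point): Centre of the flat top of the peg's collar, 38 to 42 mm above the bench (shimmed: it differs) and 16 mm below the pin's top: the stay's underside lies here when home. It is 50 to 80 mm from the stay's pivot while the screen is shut; the third hole fits over it at a screen angle of about 0.4 to 0.55.
- maquette: Small white marble figure, 48 mm across, 138 mm tall, standing loose on the baseboard on the side to which the screen opens, near the hinge: an opening beyond about 0.9 would hit it. Leave it.
- mallet: Loose hammer lying on the bench. Leave it.
- bit_bowl: Loose white bowl, 110 mm across, 45 mm tall, on the bench. Leave it.
- rasp: Loose rasp lying on the bench, 260 mm long, wooden handle. Leave it.

How it is judged:
By the outcome, as a careful person would: the job done as asked, in the order asked, and still so for the second after the job is handed in, with the robot touching nothing.
It also fails if it takes over 58 s, if anything falls off the work surface, if the arm or the gripper's body presses on something with over 40 N, if the wrist force passes 120 N, or if a joint passes its speed limit or range.

## Working session

There is one attempt and no reset: what is moved stays moved. The work goes in short steps, Python scripts to look and compute and a tool call to move; the robot and the scene stay as the last step left them, time stands still between calls to the robot, and variables do not carry over. Pictures are saved under pics/ and viewed, at most 10 in all, crops included, and the job is handed in when it is done.

Besides the shell and the picture viewer there is one more tool, called after "Request:" as name([rows], argument=value, ...), one row to a line, values as JSON. play_rows: Moves the arm, as the interface text tells. Its arguments: {"type":"object","properties":{"series":{"type":"array","items":{"type":"array"}}},"required":["series"]}

```bash
mkdir -p pics
cat > h.py <<'E'
import numpy as np, cv2
from cell import robot, viewer, ticket
def world(cam,p):
    c=viewer.calibration(cam); return np.array(c["R"]).T@(np.array(p)-np.array(c["t"]))
def proj(cam,X):
    c=viewer.calibration(cam); q=np.array(c["K"])@(np.array(c["R"])@np.array(X)+np.array(c["t"])); return q[:2]/q[2]
def cloud(cam,depth):
    c=viewer.calibration(cam);K=np.array(c["K"]);v,u=np.mgrid[:420,:560]
    P=np.stack([(u-K[0,2])/K[0,0]*depth,(v-K[1,2])/K[1,1]*depth,depth],-1)
    return (P-np.array(c["t"]))@np.array(c["R"])
def find(cam,things):
    for n in things:
        r=viewer.place_of(cam,n)
        for d in r[:2]:
            w=world(cam,d["centre"]); print(cam,n,round(d["score"],2),w.round(4),proj(cam,w).round(0))
E
python3 - <<'E'
from h import *
ims=[]
for c in("side","top"):
    im,d=viewer.camera(c); cv2.imwrite(f"pics/{c}0.png",im); np.save(f"{c}0.npy",d)
    find(c,["baseboard","knob","peg","peg_seat","maquette","mallet","bit_bowl","rasp","dust_screen"])
    k=viewer.calibration(c); print(np.round(k["K"][0][0]), (-np.array(k["R"]).T@k["t"]).round(3))
print(robot.observe())
E
```

```text
side baseboard 0.74 [ 5.595e-01 -1.940e-02  1.000e-04] [324. 253.]
side knob 0.42 [ 0.6674 -0.149   0.0757] [386. 276.]
side peg 0.52 [ 0.5081 -0.0613  0.0217] [304. 262.]
side peg_seat 0.85 [ 0.5069 -0.0589  0.0423] [304. 256.]
side mallet 0.75 [ 5.133e-01 -3.950e-01  5.000e-04] [322. 414.]
side bit_bowl 0.97 [0.5794 0.4233 0.003 ] [313. 137.]
side rasp 0.72 [ 0.2882  0.3903 -0.001 ] [215. 148.]
side rasp 0.24 [ 0.5585 -0.0183  0.0024] [324. 252.]Traceback (most recent call last):
  File "<stdin>", line 5, in <module>
  File "h.py", line 13, in find
    r=viewer.place_of(cam,n)
ValueError: it knows: baseboard, bit_bowl, knob, mallet, maquette, peg, peg_seat, rasp
```

View pics/side0.png

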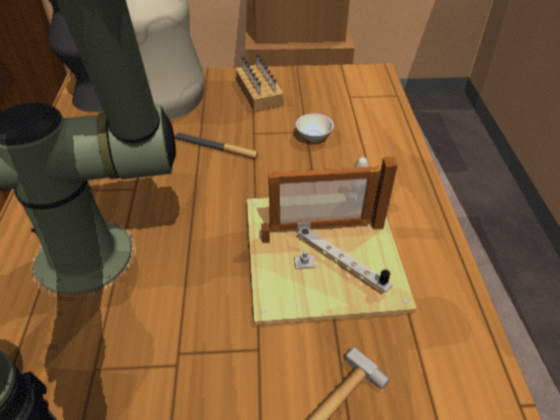

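The side view shows the screen (centre ~325,200), the stay running from its pivot (305,230) to the black knob (385,277), and the peg at (304,258). The marble figure is behind the screen at (362,165), and the mallet is at (360,370).

Run:
```python
from h import *
c="top"
im,d=viewer.camera(c); cv2.imwrite(f"pics/{c}0.png",im); np.save(f"{c}0.npy",d)
find(c,["baseboard","knob","peg","peg_seat","maquette","mallet","bit_bowl","rasp"])
for c in("side","top"):
    k=viewer.calibration(c); print(np.round(k["K"][0][0]), (-np.array(k["R"]).T@k["t"]).round(3))
    im,d=viewer.camera(c)
    r=viewer.trace(c,"baseboard")
    if r:
        W=cloud(c,d); m=r[0]["mask"]&(d>0); P=W[m]; P=P[abs(P[:,2]-.018)<.004]
        print(c,len(P),np.median(P[:,2]),cv2.minAreaRect((P[:,:2]*1000).astype(np.float32)))
    r=viewer.trace(c,"knob")
    for q in r[:2]:
        P=cloud(c,d)[q["mask"]&(d>0)]; print("knob",q["score"],len(P),np.median(P,0).round(4),P.max(0).round(4),P.min(0).round(4))
print({k:np.round(v,3) for k,v in robot.observe().items()})
```

```text
top baseboard 0.91 [ 0.5582 -0.0179 -0.0018] [293. 178.]
top knob 0.39 [ 0.662  -0.15    0.0688] [346. 132.]
top peg 0.52 [ 0.511  -0.0607  0.0171] [309. 194.]
top peg 0.47 [0.6589 0.1351 0.0199] [234. 138.]
top peg_seat 0.46 [ 0.5091 -0.0581  0.0415] [309. 194.]
top maquette 0.64 [0.6606 0.1348 0.0182] [234. 138.]
top mallet 0.73 [ 0.5177 -0.3881  0.0028] [434. 192.]
top bit_bowl 0.79 [ 0.5827  0.4271 -0.0008] [123. 169.]
top rasp 0.65 [ 0.2897  0.3906 -0.005 ] [136. 281.]
489.0 [ 0.417 -0.745  0.886]
side 12173 0.0188213360054618 ((556.2384033203125, -21.42327880859375), (340.3398742675781, 361.2033386230469), 1.940575122833252)
knob 0.65 139 [ 0.6634 -0.1523  0.0766] [ 0.6754 -0.1395  0.0864] [ 0.6558 -0.1579  0.0462]
knob 0.57 279 [ 0.5071 -0.0663  0.0265] [ 0.5314 -0.0335  0.0605] [ 0.4863 -0.0787  0.0164]
448.0 [0.388 0.016 1.17 ]
top 14207 0.01830787815293472 ((555.3594360351562, -18.156951904296875), (340.49090576171875, 360.2203674316406), 2.0941786766052246)
{'t': np.float64(1.2), 'joint_pos': array([-1.439,  0.326, -0.193,  1.052,  0.   ,  1.437]), 'qd': array([ 0.   , -0.001, -0.001,  0.001,  0.   ,  0.   ]), 'joint_torque': array([ 2.0000e-03, -4.4333e+01,  2.6276e+01,  1.0000e-03, -0.0000e+00,
        0.0000e+00]), 'eef_pos': array([ 0.144, -0.531,  0.231]), 'orientation': array([0.991, 0.133, 0.   , 0.   ]), 'wrist_force': array([ 0.448,  0.115, -0.417]), 'wrist_torque': array([-0.006,  0.017, -0.037]), 'finger_force': np.float64(0.0), 'grip_width': np.float64(0.086)}
```

View pics/top0.png

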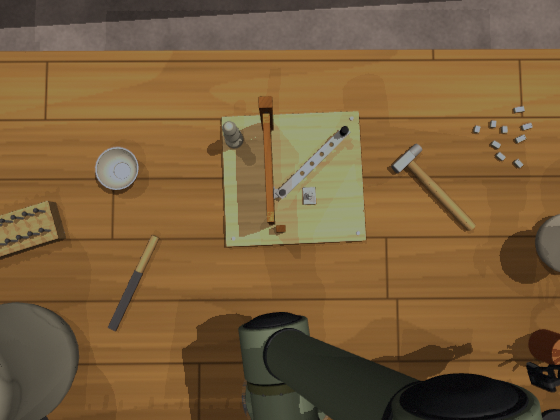

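The top view (image up is +x, left is +y) shows the shut screen along column ~268, with the stay going from (280,192) to the knob at (344,131). The peg is at (309,195) and the figure at (233,135). I'll take the knob with the fingers closing along the bar, after a half turn so the last joint stays clear of its limit.

Request:
play_rows([
  [[2.6, 1.9, 0], [0, 0, 0.12], 0.6],
  [[2.6, 1.9, 0], [0, 0, 0.12], 0.6],
  [[2.6, 1.9, 0], [0, 0, 0.12], 0.6],
  [[2.6, 1.9, 0], [0, 0, 0.12], 0.6],
  [[2.6, 1.9, 0], [0, 0, 0.12], 0.6],
  [[2.6, 1.9, 0], [0, 0, 0.12], 0.6],
  [[2.6, 1.9, 0], [0, 0, 0.12], 0.6],
  [[2.6, 1.9, 0], [0, 0, 0.12], 0.6],
  [[2.6, 1.9, 0], [0, 0, 0.12], 0.6],
  [[2.6, 1.9, 0], [0, 0, 0.12], 0.6],
])

```text
t: 2.03
eef_pos: [0.4057, -0.3396, 0.2314]
orientation: [0.741, 0.671, -0.0, 0.0]
wrist_force: [1.4, -0.5, -0.8]
grip_width: 0.051
finger_force: 0.0
```

Request:
play_rows([
  [[2.6, 1.9, 0], [0, 0, 0.12], 0.6],
  [[2.6, 1.9, 0], [0, 0, 0.12], 0.6],
  [[2.6, 1.9, 0], [0, 0, 0.12], 0.6],
  [[2.6, 1.9, 0], [0, 0, 0.12], 0.6],
  [[2.6, 1.9, 0], [0, 0, 0.12], 0.6],
  [[2.6, 1.9, 0], [0, 0, 0.12], 0.6],
  [[2.6, 1.9, 0], [0, 0, 0.12], 0.6],
  [[2.6, 1.9, 0], [0, 0, 0.12], 0.6],
  [[2.6, 1.9, 0], [0, 0, 0.12], 0.6],
  [[2.6, 1.9, 0], [0, 0, 0.12], 0.6],
])

```text
t: 2.87
eef_pos: [0.6657, -0.1495, 0.2312]
orientation: [0.233, 0.973, -0.0, 0.0]
wrist_force: [0.9, -0.6, -0.3]
grip_width: 0.0511
finger_force: 0.0
```

Request:
play_rows([
  [[0, 0, -1], [0, 0, 0.12], 0.6],
  [[0, 0, -1], [0, 0, 0.12], 0.6],
  [[0, 0, -1], [0, 0, 0.12], 0.6],
  [[0, 0, -1], [0, 0, 0.12], 0.6],
  [[0, 0, -1], [0, 0, 0.12], 0.6],
  [[0, 0, -1], [0, 0, 0.12], 0.6],
  [[0, 0, -1], [0, 0, 0.12], 0.6],
  [[0, 0, 0], [0, 0, 0.12], 0.6],
  [[0, 0, 0], [0, 0, 0.12], 0.6],
  [[0, 0, 0], [0, 0, 0.12], 0.6],
])

```text
t: 3.7
eef_pos: [0.6643, -0.1506, 0.1607]
orientation: [-0.357, 0.934, 0.0, -0.0]
wrist_force: [-0.2, -0.0, -0.0]
grip_width: 0.0513
finger_force: 0.0
```

```bash
cat >> h.py <<'E'
from scipy.spatial.transform import Rotation as Ro
def st():
    o=robot.observe(); R=Ro.from_quat(o["orientation"]).as_matrix()
    y=R[:,1]; print("t",round(o["t"],2),"p",np.round(o["eef_pos"],4),"ydeg",np.degrees(np.arctan2(y[1],y[0])).round(2),"z",R[:,2].round(3),"F",np.round(o["wrist_force"],2),"T",np.round(o["wrist_torque"],2),"w",round(float(o["grip_width"]),4),"ff",round(float(o["finger_force"]),1),"q",np.round(o["joint_pos"],2)); return o,R
E
python3 - <<'E'
from h import *
st()
for c in("side","top"):
    im,d=viewer.camera(c); cv2.imwrite(f"pics/{c}1.png",im)
    find(c,["knob","peg","peg_seat"])
    for n in("knob",):
      for q in viewer.trace(c,n)[:1]:
        P=cloud(c,d)[q["mask"]&(d>0)]; P=P[P[:,2]>.06]; print(n,q["score"],len(P),np.median(P,0).round(4),P.max(0).round(4),P.min(0).round(4))
a=cv2.imread("pics/side1.png")[170:320,240:440]; b=cv2.imread("pics/top1.png")[90:240,210:410]
cv2.imwrite("pics/c1.png",cv2.resize(np.vstack([a,b]),None,fx=2,fy=2,interpolation=cv2.INTER_CUBIC))
E
```

```text
t 3.7 p [ 0.6643 -0.1506  0.1607] ydeg 131.84 z [-0.001  0.    -1.   ] F [-0.19 -0.03 -0.04] T [-0.06  0.03 -0.05] w 0.0513 ff 0.0 q [-0.33  0.62  0.09  1.05  0.   -1.06]
side knob 0.52 [ 0.6644 -0.1462  0.0742] [384. 275.]
side knob 0.37 [ 0.5088 -0.0572  0.0436] [304. 255.]
side peg 0.56 [ 0.5044 -0.0616  0.0194] [302. 263.]
side peg_seat 0.58 [ 0.5101 -0.0604  0.0428] [305. 256.]
top peg 0.68 [ 0.5094 -0.0633  0.018 ] [310. 195.]
top peg_seat 0.48 [ 0.5092 -0.0598  0.0406] [310. 194.]
```

View pics/c1.png

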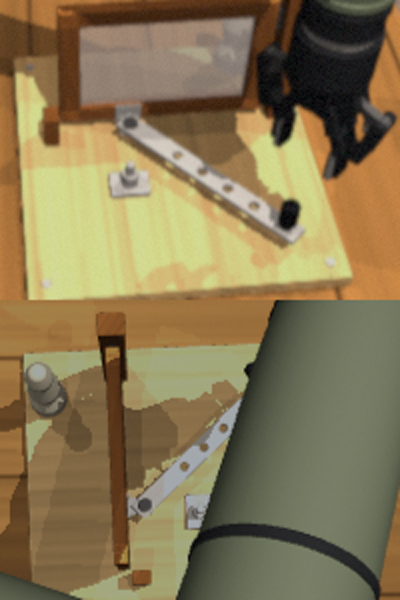

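The side crop (top half) shows the open gripper just behind and above the knob (crop 290,213), with the fingers in line with the bar. The forearm now hides the peg from the top camera. I'm going down to the knob.

Request:
play_rows([
  [[0, 0.1, -2], [0, 0, 0], 0.6],
  [[0, 0.1, -2], [0, 0, 0], 0.6],
  [[0, 0, -2], [0, 0, 0], 0.6],
  [[0, 0, -1.5], [0, 0, 0], 0.6],
  [[0, 0, -1], [0, 0, 0], 0.6],
  [[0, 0, -0.8], [0, 0, 0], 0.6],
  [[0, 0, -0.6], [0, 0, 0], 0.6],
  [[0, 0, -0.3], [0, 0, 0], 0.6],
  [[0, 0, 0], [0, 0, 0], 0.6],
  [[0, 0, 0], [0, 0, 0], 0.6],
])

```text
t: 5.03
eef_pos: [0.6649, -0.1488, 0.0599]
orientation: [-0.354, 0.935, -0.0, 0.0]
wrist_force: [-0.4, 0.2, -0.0]
grip_width: 0.0515
finger_force: 0.0
```

Run:
```python
from h import *
st()
im,d=viewer.camera("side"); cv2.imwrite("pics/s2.png",cv2.resize(im[190:320,250:430],None,fx=3,fy=3,interpolation=cv2.INTER_CUBIC))
```

```text
t 5.03 p [ 0.6649 -0.1488  0.0599] ydeg 131.49 z [ 0.001 -0.    -1.   ] F [-0.42  0.22 -0.02] T [0.02 0.   0.03] w 0.0515 ff 0.0 q [-0.33  0.71 -0.02  0.84  0.   -1.05]
```

View pics/s2.png

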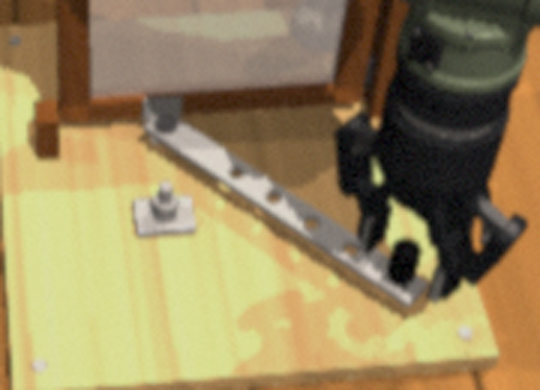

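The crop shows the knob (404,260) between the fingers at (372,245) and (440,290). The peg pin is at (166,190). I'll check the offset across the bar by intersecting the pixel rays with known heights.

```bash
cat >> h.py <<'E'
def ray(cam,u,v,z):
    c=viewer.calibration(cam);R=np.array(c["R"]);C=-R.T@np.array(c["t"])
    d=R.T@np.linalg.solve(np.array(c["K"]),[u,v,1]); return C+d*(z-C[2])/d[2]
E
python3 - <<'E'
from h import *
print(proj("side",[.6649,-.1488,.067]),proj("side",[.6649,-.1488,.06]))
print("knob",ray("side",384.7,276.7,.067))
im,d=viewer.camera("side")
g=im.max(2).astype(int)
# knob: dark blob in window
w=g[262:296,376:394]; print(w[::2])
for q in viewer.trace("side","knob")[:2]:
    ys,xs=np.where(q["mask"]); print(q["score"],xs.min(),xs.max(),ys.min(),ys.max(),len(xs))
E
```

```text
[383.81092979 278.55212624] [383.29576054 280.57217835]
knob [ 0.66770125 -0.14418756  0.067     ]
[[ 17  17  23  88 167 211 219 220 217 219 216 213 202 162 100  51  21  17]
 [ 16  13  42 116 200 219 220 219 218 219 218 218 221 220 201 160  87  26]
 [ 15  20  77 154 209 222 221 220 219 219 217 220 220 222 219 201 126  54]
 [ 20  45 120 198 221 220 220 212 197 196 193 209 212 219 219 209 156  77]
 [ 65 116 165 202 212 177 132  95  74  70  78 106 143 184 211 217 193 115]
 [146 162 170 172 153  87  37  15  21  28  24  18  34  99 177 212 211 187]
 [137 141 151 150  99  39  17  19  17  22  23  24  24  73 153 206 218 219]
 [120 114 113  97  49  21   5  20  12  15  17  23  27 112 193 216 219 219]
 [117 114 103  66  25   0  17  13   4   9  17   9  64 145 203 218 215 217]
 [168 137 107  59  17  15   7  16  14  10  15  31 108 187 212 217 218 205]
 [190 147 111  77  44  20  20  11  13  20  16  53  98 130 146 160 188 188]
 [160 165 167 148 126  90  63  47  37  50  82  95 108 114 112 119 122 111]
 [133 132 140 158 167 173 168 151 131 114 116 116 118 113 106 107 103  72]
 [135 147 142 133 126 139 159 185 203 200 172 137 121 118 119 122 108  89]
 [150 135 130 126 132 132 130 129 152 177 177 140 130 141 142 141 148 164]
 [206 185 169 149 131 127 129 131 134 134 140 147 149 149 151 166 204 214]
 [219 220 215 205 185 176 166 143 134 138 153 159 162 176 188 207 213 218]]
0.67 379 390 270 285 135
```

Request:
play_rows([
  [[0.2, 0.25, -0.1], [0, 0, 0], 0.6],
  [[0, 0, -0.3], [0, 0, 0], 0.6],
  [[0, 0, -0.1], [0, 0, 0], 0.6],
  [[0, 0, 0], [0, 0, 0], 0.3],
  [[0, 0, 0], [0, 0, 0], 0.25],
  [[0, 0, 0], [0, 0, 0], 0.2],
  [[0, 0, 0], [0, 0, 0], 0.1],
  [[0, 0, 0], [0, 0, 0], 0.1],
  [[0, 0, 0], [0, 0, 0], 0.1],
  [[0, 0, 0], [0, 0, 0], 0.1],
])

```text
t: 6.02
eef_pos: [0.6663, -0.146, 0.0542]
orientation: [-0.354, 0.935, 0.0, -0.0]
wrist_force: [-1.3, 1.2, -0.0]
grip_width: 0.0181
finger_force: 58.5
```

Run:
```python
from h import *
st()
```

```text
t 6.02 p [ 0.6663 -0.146   0.0542] ydeg 131.5 z [-0.  0. -1.] F [-1.26  1.24 -0.01] T [0.26 0.2  0.  ] w 0.0181 ff 58.5 q [-0.32  0.71 -0.02  0.84  0.   -1.05]
```

Request:
play_rows([
  [[-0.03, 0.03, 0.32], [-0.0108, -0.0104, 0], 0.1],
  [[-0.03, 0.03, 0.32], [-0.0108, -0.0104, 0], 0.1],
  [[-0.03, 0.03, 0.32], [-0.0108, -0.0104, 0], 0.1],
  [[-0.03, 0.03, 0.32], [-0.0108, -0.0104, 0], 0.1],
  [[-0.03, 0.03, 0.32], [-0.0108, -0.0104, 0], 0.1],
  [[-0.03, 0.03, 0.32], [-0.0108, -0.0104, 0], 0.1],
  [[-0.03, 0.03, 0.32], [-0.0108, -0.0104, 0], 0.1],
  [[-0.03, 0.03, 0.32], [-0.0108, -0.0104, 0], 0.1],
  [[-0.03, 0.03, 0.32], [-0.0108, -0.0104, 0], 0.1],
  [[-0.03, 0.03, 0.32], [-0.0108, -0.0104, 0], 0.1],
])

```text
t: 6.85
eef_pos: [0.6631, -0.1428, 0.0864]
orientation: [-0.353, 0.932, -0.069, 0.03]
wrist_force: [-0.8, 1.0, -3.0]
grip_width: 0.018
finger_force: 58.7
```

Run:
```python
from h import *
st()
```

```text
t 6.85 p [ 0.6631 -0.1428  0.0864] ydeg 131.48 z [ 0.104 -0.108 -0.989] F [-0.84  1.01 -2.97] T [ 0.42  0.39 -0.02] w 0.018 ff 58.7 q [-0.29  0.59 -0.18  0.67 -0.07 -1.02]
```

Request:
play_rows([
  [[-0.06, 0.06, 0.31], [-0.0108, -0.0104, 0], 0.1],
  [[-0.06, 0.06, 0.31], [-0.0108, -0.0104, 0], 0.1],
  [[-0.06, 0.06, 0.31], [-0.0108, -0.0104, 0], 0.1],
  [[-0.06, 0.06, 0.31], [-0.0108, -0.0104, 0], 0.1],
  [[-0.06, 0.06, 0.31], [-0.0108, -0.0104, 0], 0.1],
  [[-0.06, 0.06, 0.31], [-0.0108, -0.0104, 0], 0.1],
  [[-0.06, 0.06, 0.31], [-0.0108, -0.0104, 0], 0.1],
  [[-0.06, 0.06, 0.31], [-0.0108, -0.0104, 0], 0.1],
  [[-0.06, 0.06, 0.31], [-0.0108, -0.0104, 0], 0.1],
  [[-0.06, 0.06, 0.31], [-0.0108, -0.0104, 0], 0.1],
])

```text
t: 7.68
eef_pos: [0.6568, -0.1366, 0.1171]
orientation: [-0.35, 0.925, -0.137, 0.059]
wrist_force: [-1.0, 2.8, -4.4]
grip_width: 0.0182
finger_force: 58.7
```

```bash
cat > kin.py <<'E'
from h import *
c=np.array([.5565,-.0195]); psi=.035
def rot(a,v): return np.array([np.cos(a)*v[0]-np.sin(a)*v[1],np.sin(a)*v[0]+np.cos(a)*v[1]])
H=c+rot(psi,[.12,.06])
def piv(th): return H+rot(psi-th,[-.16,-.03])
def tcp(th,beta,al,L=.212,h=.012):  # beta = bar yaw world
    u=np.array([np.cos(beta),np.sin(beta)]); r=L*np.cos(al)-h*np.sin(al); z=.0422+L*np.sin(al)+h*np.cos(al)
    return np.r_[piv(th)+u*r,z]
def inv(xy,al,L=.212,h=.012):
    from scipy.optimize import brentq
    r=L*np.cos(al)-h*np.sin(al); f=lambda t:np.hypot(*(xy-piv(t)))-r
    t=brentq(f,-.2,1.0); d=xy-piv(t); return t,np.arctan2(d[1],d[0])
E
python3 - <<'E'
from kin import *
st()
G=np.array([.5087,-.060])
from scipy.optimize import brentq
th=brentq(lambda t:np.hypot(*(piv(t)-G))-.14,.2,.8); d=G-piv(th); b=np.arctan2(d[1],d[0]); print("theta",th,"beta",b,np.degrees(b),piv(0),piv(th))
d0=G-piv(0);print(np.hypot(*d0),np.degrees(np.arctan2(*d0[::-1])))
b0=np.radians(-46)
for k in np.linspace(0,1,9):
    t=th*k; be=b0+(b-b0)*k; p=tcp(t,be,.3); d=G-piv(t); rel=np.degrees(np.arctan2(d[1],d[0])); print(round(t,3),np.degrees(be).round(1),p.round(4),"pegdist",np.hypot(*d).round(3),"pegang",rel.round(1))
E
```

```text
t 7.68 p [ 0.6568 -0.1366  0.1171] ydeg 131.4 z [ 0.205 -0.213 -0.955] F [-1.01  2.77 -4.42] T [ 0.99  0.85 -0.07] w 0.0182 ff 58.7 q [-0.24  0.48 -0.32  0.51 -0.16 -0.99]
theta 0.4381623174297976 beta -1.6185650322938014 -92.73694521789062 [0.51547471 0.00908191] [0.51538508 0.0798403 ]
0.06941330839197171 -95.60096204581563
0.0 -46.0 [ 0.6537 -0.1341  0.1163] pegdist 0.069 pegang -95.6
0.055 -51.8 [ 0.6367 -0.1386  0.1163] pegdist 0.078 pegang -93.7
0.11 -57.7 [ 0.6189 -0.1415  0.1163] pegdist 0.087 pegang -92.5
0.164 -63.5 [ 0.6005 -0.1426  0.1163] pegdist 0.096 pegang -91.9
0.219 -69.4 [ 0.5817 -0.1418  0.1163] pegdist 0.104 pegang -91.6
0.274 -75.2 [ 0.5626 -0.139   0.1163] pegdist 0.113 pegang -91.6
0.329 -81.1 [ 0.5434 -0.1343  0.1163] pegdist 0.122 pegang -91.8
0.383 -86.9 [ 0.5245 -0.1276  0.1163] pegdist 0.131 pegang -92.2
0.438 -92.7 [ 0.5059 -0.1189  0.1163] pegdist 0.14 pegang -92.7
```

Request:
play_rows([
  [[-0.44, -0.07, 0], [0, 0, -0.027], 0.1],
  [[-0.44, -0.07, 0], [0, 0, -0.027], 0.1],
  [[-0.44, -0.07, 0], [0, 0, -0.027], 0.1],
  [[-0.44, -0.07, 0], [0, 0, -0.027], 0.1],
  [[-0.44, -0.07, 0], [0, 0, -0.027], 0.1],
  [[-0.44, -0.04, 0], [0, 0, -0.027], 0.1],
  [[-0.44, -0.04, 0], [0, 0, -0.027], 0.1],
  [[-0.44, -0.04, 0], [0, 0, -0.027], 0.1],
  [[-0.44, -0.04, 0], [0, 0, -0.027], 0.1],
  [[-0.44, -0.04, 0], [0, 0, -0.027], 0.1],
])

```text
t: 8.52
eef_pos: [0.6134, -0.1442, 0.118]
orientation: [-0.222, 0.963, -0.146, 0.04]
wrist_force: [-2.5, -2.8, -2.8]
grip_width: 0.0182
finger_force: 58.8
```

Run:
```python
from kin import *
o,R=st(); print(inv(o["eef_pos"][:2],.3))
```

```text
t 8.52 p [ 0.6134 -0.1442  0.118 ] ydeg 115.86 z [ 0.141 -0.264 -0.954] F [-2.53 -2.84 -2.79] T [-0.28  0.58  0.39] w 0.0182 ff 58.8 q [-0.24  0.45 -0.37  0.55 -0.22 -0.72]
(0.11300134423569781, np.float64(-1.0385833600809968))
```

Request:
play_rows([
  [[-0.57, 0.02, 0], [0, 0, -0.027], 0.1],
  [[-0.57, 0.02, 0], [0, 0, -0.027], 0.1],
  [[-0.57, 0.02, 0], [0, 0, -0.027], 0.1],
  [[-0.57, 0.02, 0], [0, 0, -0.027], 0.1],
  [[-0.57, 0.02, 0], [0, 0, -0.027], 0.1],
  [[-0.57, 0.1, 0], [0, 0, -0.027], 0.1],
  [[-0.57, 0.1, 0], [0, 0, -0.027], 0.1],
  [[-0.57, 0.1, 0], [0, 0, -0.027], 0.1],
  [[-0.57, 0.1, 0], [0, 0, -0.027], 0.1],
  [[-0.57, 0.1, 0], [0, 0, -0.027], 0.1],
])

```text
t: 9.35
eef_pos: [0.5575, -0.1384, 0.1186]
orientation: [-0.09, 0.984, -0.15, 0.021]
wrist_force: [1.2, -2.3, -4.1]
grip_width: 0.0179
finger_force: 58.8
```

Request:
play_rows([
  [[-0.5, 0.14, 0], [0, 0, -0.027], 0.1],
  [[-0.5, 0.14, 0], [0, 0, -0.027], 0.1],
  [[-0.5, 0.14, 0], [0, 0, -0.027], 0.1],
  [[-0.5, 0.14, 0], [0, 0, -0.027], 0.1],
  [[-0.5, 0.14, 0], [0, 0, -0.027], 0.1],
  [[-0.5, 0.25, 0], [0, 0, -0.027], 0.1],
  [[-0.5, 0.25, 0], [0, 0, -0.027], 0.1],
  [[-0.5, 0.25, 0], [0, 0, -0.027], 0.1],
  [[-0.5, 0.25, 0], [0, 0, -0.027], 0.1],
  [[-0.5, 0.25, 0], [0, 0, -0.027], 0.1],
])

```text
t: 10.18
eef_pos: [0.5074, -0.1189, 0.1185]
orientation: [0.044, 0.987, -0.152, 0.001]
wrist_force: [-0.1, -3.3, -2.3]
grip_width: 0.0182
finger_force: 58.8
```

Run:
```python
from kin import *
o,R=st(); print(inv(o["eef_pos"][:2],.3))
ims=[]
for c in("side","top"):
    im,d=viewer.camera(c); cv2.imwrite(f"pics/{c}3.png",im); np.save(f"{c}3.npy",d)
    find(c,["peg_seat"])
    ims.append(im[170:300,230:430] if c=="side" else im[100:230,210:410])
cv2.imwrite("pics/c3.png",cv2.resize(np.vstack(ims),None,fx=2.3,fy=2.3,interpolation=cv2.INTER_CUBIC))
```

```text
t 10.18 p [ 0.5074 -0.1189  0.1185] ydeg 84.79 z [-0.011 -0.3   -0.954] F [-0.08 -3.33 -2.3 ] T [-0.37  0.09  0.08] w 0.0182 ff 58.8 q [-0.2   0.37 -0.49  0.66 -0.3  -0.12]
(0.4389073889837755, np.float64(-1.6109909476243085))
side peg_seat 0.42 [ 0.5087 -0.0591  0.0434] [305. 255.]
```

View pics/c3.png

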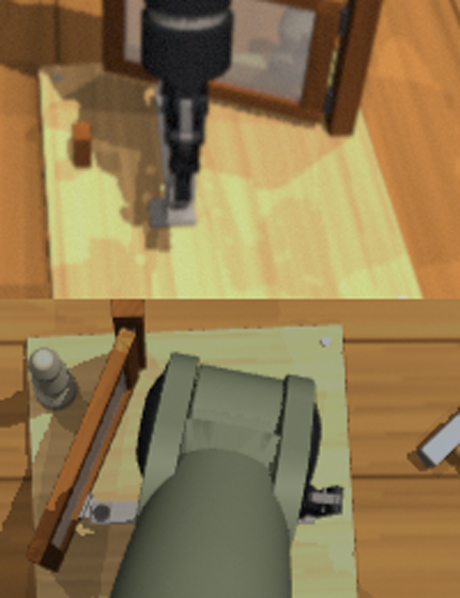

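The side crop shows the gripper covering the pin, with only the bracket's edge visible at (158,210). The top crop shows the screen open and the pivot at (102,513), with the arm hiding the peg. I'll refine the peg position from the earlier unobstructed pictures.

Run:
```python
from kin import *
a=cv2.imread("pics/side1.png")[240:275,285:325]; b=cv2.imread("pics/top0.png")[177:212,289:329]
cv2.imwrite("pics/c4.png",np.hstack([cv2.resize(x,(400,350),interpolation=cv2.INTER_NEAREST) for x in(a,b)]))
print("piv top",ray("top",254.3,193,.047),piv(.439))
for z in(.018,.04,.042,.058): print(z,"proj G",proj("side",[.5087,-.06,z]),proj("top",[.5087,-.06,z]))
print("tcp proj",proj("side",robot.observe()["eef_pos"]))
```

```text
piv top [0.5124439 0.0802129 0.047    ] [0.5154146  0.07997343]
0.018 proj G [304.12527948 262.79117564] [309.20439596 195.29032155]
0.04 proj G [304.48158479 256.6159159 ] [309.76908776 194.38239815]
0.042 proj G [304.51449128 256.04560136] [309.82150634 194.29811844]
0.058 proj G [304.78091653 251.42808634] [310.24758453 193.61306093]
tcp proj [307.80766941 254.58550824]
```

View pics/c4.png

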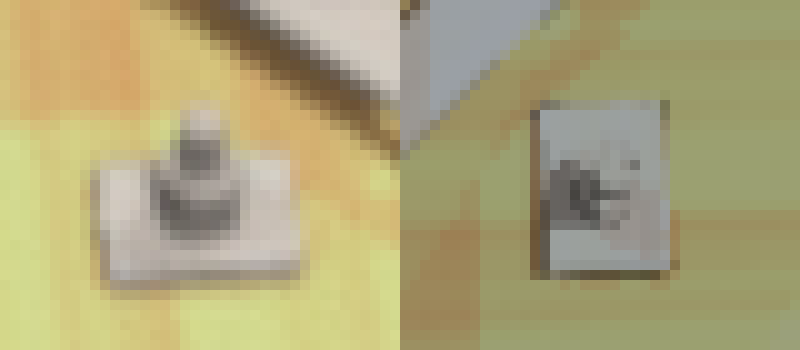

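The pin axis in the side view is at column ~304.8, row ~251 (left half). The top view gives the bracket centre at about (308.9,195.2). Both agree with a peg near (0.5087, -0.059). I'll lower to just above the pin.

Request:
play_rows([
  [[-0.02, -0.1, -0.35], [0.0165, -0.0007, 0], 0.1],
  [[-0.02, -0.1, -0.35], [0.0165, -0.0007, 0], 0.1],
  [[-0.02, -0.1, -0.35], [0.0165, -0.0007, 0], 0.1],
  [[-0.02, -0.1, -0.35], [0.0165, -0.0007, 0], 0.1],
  [[-0.02, -0.1, -0.35], [0.0165, -0.0007, 0], 0.1],
  [[-0.02, -0.1, -0.35], [0.0165, -0.0007, 0], 0.1],
  [[-0.02, -0.1, -0.35], [0.0165, -0.0007, 0], 0.1],
  [[-0.02, -0.1, -0.35], [0.0165, -0.0007, 0], 0.1],
  [[-0.02, -0.1, -0.33], [0.0165, -0.0007, 0], 0.1],
  [[0, 0, 0], [0.0165, -0.0007, 0], 0.1],
])

```text
t: 11.22
eef_pos: [0.5043, -0.1264, 0.0852]
orientation: [0.043, 0.997, -0.067, -0.001]
wrist_force: [0.7, -3.1, -0.3]
grip_width: 0.0186
finger_force: 59.3
```

Run:
```python
from kin import *
o,R=st(); print(np.degrees(np.arcsin(R[2,1])), inv(o["eef_pos"][:2],.14))
im,d=viewer.camera("side"); cv2.imwrite("pics/s5.png",im)
im2,d2=viewer.camera("top")
cv2.imwrite("pics/c5.png",np.hstack([cv2.resize(im[190:300,250:350],(396,436),interpolation=cv2.INTER_CUBIC),cv2.resize(im2[140:250,240:340],(396,436),interpolation=cv2.INTER_CUBIC)]))
st()
```

```text
t 11.22 p [ 0.5043 -0.1264  0.0852] ydeg 85.04 z [-0.007 -0.133 -0.991] F [ 0.72 -3.11 -0.34] T [-0.95 -0.11 -0.12] w 0.0186 ff 59.3 q [-0.31  0.41 -0.5   0.63 -0.13 -0.23]
-7.625251956359533 (0.4487901470820932, np.float64(-1.6257121209835679))
t 11.32 p [ 0.5044 -0.1269  0.0857] ydeg 85.01 z [-0.007 -0.134 -0.991] F [ 0.5  -3.61 -0.87] T [-1.05 -0.06 -0.08] w 0.0181 ff 59.4 q [-0.31  0.41 -0.5   0.63 -0.13 -0.23]
```

View pics/c5.png

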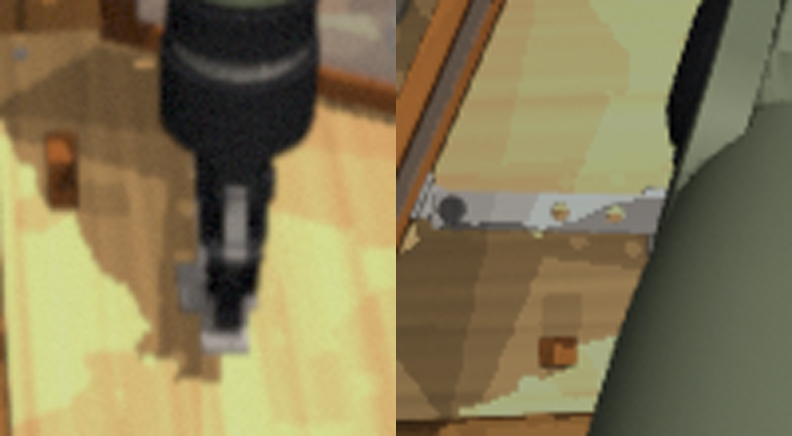

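The right half (top camera) shows the bar with its pivot (452,210) and holes 1 and 2 at (560,211) and (615,213). I can extrapolate hole 3 from these and compare it with the pin in the same camera.

Run:
```python
from kin import *
acc=0
for i in range(4): acc=acc+viewer.camera("top")[0].astype(float)
im=acc/4; np.save("top6.npy",im)
sat=im[...,2]-im[...,0]   # red-blue : wood vs steel
print(sat[186:200,274:304].astype(int))
# bar centre line: columns between pivot & holes
for c in list(range(262,278,3))+list(range(285,293,2))+[299,300,301]:
    col=sat[182:206,c]; m=col<35; r=np.where(m)[0]+182; print(c,r.min() if len(r) else None,r.max() if len(r) else None, end=' | ')
st()
# top0 peg
t0=cv2.imread("pics/top0.png").astype(float); s=t0[...,2]-t0[...,0]; print(); print(s[184:208,298:322].astype(int))
```

```text
[[70 70 69 70 69 69 69 62 61 61 61 54 53 53 53 53 54 54 54 53 46 46 46 47
  53 53 51 51 51 49]
 [66 67 66 66 66 66 66 68 62 63 67 54 54 54 53 53 53 54 54 53 52 53 54 53
  53 53 53 53 48 17]
 [44 44 39 37 38 38 39 48 50 51 50 41 41 41 40 40 41 41 44 44 44 44 44 44
  45 44 44 44 21 -7]
 [ 9  8 -1 -1 -1 -1 -2 -1 -1 -1 -2 -2 -2 -2 -2 -2 -2 -1  5  7  7  8  8  8
   8  8 10 10  9 -1]
 [ 8  6  0  0 -1  0  0  2  1 -1 -1 -1 -1 -1 -1 -1 -1 -1 -1 -2 -2 -2 -1 -1
  -2 -1  8  8  8  9]
 [ 7  0  0  0  0  3 16 33 19  3  0  0  0  0  0  1  2  2  2  1  7 11 11  7
   8  7  7  8  8  8]
 [ 3  0  0  0  0 20 52 52 49 16  0  0  0  0  0 -1  0  0  9 17 30 34 28 12
   8  8  8  7  7  7]
 [ 1  1  1  0  2 36 59 62 66 33  0  0  0  0  1  1  7  7 11 32 37 38 36 20
   8  8  8  8  8  9]
 [ 0  0  0  0  1 27 58 68 56 19 -1  0  0  0  7  8  7  8 12 54 69 69 62 18
   8  8  8  8  8  7]
 [ 0 -1 -1  0  0  3 30 44 25  0  0  0  8  8  8  8  8  8 16 35 60 60 47 13
   7  7  8  8  8  8]
 [-1 -2 -2 -1 -1 -1 -2  0  8  8  8  8  8  8  8  8  8  8 13  9 21 18  7  6
   7  7  7  7  7  7]
 [ 9  2  2  1 11 10 10  9  9  9  9  9  9  9 10  9  8  8
[... 1687 characters left out ...]
 7 -3 65 52 54 54 53 54]
 [52 53 54 54 52 24  3  3  3  3  2  8  8  9  9  9  7 -2 70 60 59 60 59 59]
 [58 58 59 58 52 18 -2 -4 -2 -1  1  7 10  8 10  9  8 12 69 56 56 56 56 56]
 [57 55 56 55 52 17 -3 -4 -2  0 -2 -2  7  6  6 10  8  7 65 55 53 53 54 53]
 [52 53 53 53 54 18 -3 -4 -3 -1 -1 -2 -4 -5 -4  7  4 -1 64 52 52 52 53 53]
 [52 53 53 53 53 20  0 -2 -1  0  0  0 -3 -4 -6 -4 -3 -2 57 53 53 53 52 53]
 [53 53 53 52 50 33 23 24 26 31 33 37 38 33 33 32 41 56 61 51 50 49 48 48]
 [51 50 51 50 50 49 50 59 50 60 60 61 58 48 47 48 59 59 47 48 48 47 49 48]
 [50 49 50 49 49 51 51 49 50 51 52 51 50 49 49 50 50 51 52 51 50 51 50 50]
 [50 52 51 52 52 52 53 52 52 53 52 52 53 52 53 53 52 53 52 53 52 51 52 52]]
```

Run:
```python
from kin import *
a=.135
h=[ray("top",281.05,193.1,.0425+.07*a),ray("top",294.75,193.6,.0425+.105*a)]
d=h[1]-h[0];print(h,np.hypot(*d[:2]),"along",35*np.cos(a))
u=np.array([d[0],d[1]]);u/=np.hypot(*u);print("u",u,np.arctan2(u[1],u[0]))
m=(h[0]+h[1])/2
print("hole3",m[:2]+u*.0525*np.cos(a),"with u model",m[:2]+np.array([-.03,-.9995])*.0525*np.cos(a))
print("peg top",ray("top",308.7,195.4,.025),"pivot by hole",m[:2]-u*.0875*np.cos(a))
o,R=st();p=o["eef_pos"];print("hole3 by tcp L212",p[:2]+np.array([.045,.999])*(.072*np.cos(a)-.0142*np.sin(a)))
```

```text
[array([0.511169  , 0.01284464, 0.05195   ]), array([ 0.50915074, -0.02135864,  0.056675  ])] 0.03426277283169173 along 34.68154659215918
u [-0.05890525 -0.99826358] -1.629735698593681
hole3 [ 0.50709548 -0.05618899] with u model [ 0.5085992  -0.05625331]
peg top [ 0.507693  -0.0582356  0.025    ] pivot by hole [0.51526718 0.08229631]
t 11.52 p [ 0.5045 -0.1261  0.0859] ydeg 85.07 z [-0.006 -0.134 -0.991] F [ 0.68 -2.73 -0.83] T [-1.11 -0.07 -0.08] w 0.0184 ff 59.3 q [-0.31  0.41 -0.5   0.63 -0.13 -0.23]
hole3 by tcp L212 [ 0.50765311 -0.05675248]
```

Camera and arm kinematics agree on hole 3 (about 0.5077, -0.0565), and the peg is about 2 mm further toward -y. I'll shift by that and lower gently.

Request:
play_rows([
  [[0.02, -0.1, 0], [0, 0, 0], 0.1],
  [[0.02, -0.1, 0], [0, 0, 0], 0.1],
  [[0, -0.01, -0.08], [0.0036, 0, 0], 0.1],
  [[0, -0.01, -0.08], [0.0036, 0, 0], 0.1],
  [[0, -0.01, -0.08], [0.0036, 0, 0], 0.1],
  [[0, -0.01, -0.08], [0.0036, 0, 0], 0.1],
  [[0, -0.01, -0.08], [0.0036, 0, 0], 0.1],
  [[0, -0.01, -0.08], [0.0036, 0, 0], 0.1],
  [[0, 0, 0], [0, 0, 0], 0.1],
  [[0, 0, 0], [0, 0, 0], 0.1],
])

```text
t: 12.35
eef_pos: [0.505, -0.1289, 0.0811]
orientation: [0.043, 0.997, -0.057, -0.001]
wrist_force: [0.2, -3.9, 1.4]
grip_width: 0.0185
finger_force: 59.4
```

Run:
```python
from kin import *
st()
```

```text
t 12.35 p [ 0.505  -0.1289  0.0811] ydeg 85.07 z [-0.006 -0.113 -0.994] F [ 0.23 -3.89  1.41] T [-0.99  0.    0.02] w 0.0185 ff 59.4 q [-0.33  0.42 -0.5   0.63 -0.11 -0.24]
```

Request:
play_rows([
  [[0, -0.01, -0.08], [0.0036, 0, 0], 0.1],
  [[0, -0.01, -0.08], [0.0036, 0, 0], 0.1],
  [[0, -0.01, -0.08], [0.0036, 0, 0], 0.1],
  [[0, 0, 0], [0, 0, 0], 0.1],
  [[0, 0, 0], [0, 0, 0], 0.1],
  [[0, 0, 0], [0, 0, 0], 0.1],
  [[0, 0, 0], [0, 0, 0], 0.1],
  [[0, 0, 0], [0, 0, 0], 0.1],
  [[0, 0, 0], [0, 0, 0], 0.1],
  [[0, 0, 0], [0, 0, 0], 0.1],
])

```text
t: 13.18
eef_pos: [0.5051, -0.1291, 0.0788]
orientation: [0.043, 0.998, -0.051, -0.001]
wrist_force: [0.1, -3.4, -0.1]
grip_width: 0.0182
finger_force: 59.4
```

Request:
play_rows([
  [[0, -0.01, -0.08], [0.0036, 0, 0], 0.1],
  [[0, -0.01, -0.08], [0.0036, 0, 0], 0.1],
  [[0, 0, 0], [0, 0, 0], 0.1],
  [[0, 0, 0], [0, 0, 0], 0.1],
  [[0, 0, 0], [0, 0, 0], 0.1],
  [[0, 0, 0], [0, 0, 0], 0.1],
  [[0, 0, 0], [0, 0, 0], 0.1],
  [[0, 0, 0], [0, 0, 0], 0.1],
  [[0, 0, 0], [0, 0, 0], 0.1],
  [[0, 0, 0], [0, 0, 0], 0.1],
])

```text
t: 14.02
eef_pos: [0.5051, -0.1293, 0.0772]
orientation: [0.043, 0.998, -0.048, -0.001]
wrist_force: [-0.2, -4.0, 0.3]
grip_width: 0.0183
finger_force: 59.4
```

Run:
```python
from kin import *
st()
```

```text
t 14.02 p [ 0.5051 -0.1293  0.0772] ydeg 85.09 z [-0.006 -0.095 -0.995] F [-0.16 -3.99  0.31] T [-1.01 -0.02 -0.07] w 0.0183 ff 59.4 q [-0.34  0.42 -0.49  0.63 -0.09 -0.25]
```

Request:
play_rows([
  [[0, -0.01, -0.08], [0.0036, 0, 0], 0.1],
  [[0, -0.01, -0.08], [0.0036, 0, 0], 0.1],
  [[0, 0, 0], [0, 0, 0], 0.1],
  [[0, 0, 0], [0, 0, 0], 0.1],
  [[0, 0, 0], [0, 0, 0], 0.1],
  [[0, 0, 0], [0, 0, 0], 0.1],
  [[0, 0, 0], [0, 0, 0], 0.1],
  [[0, 0, 0], [0, 0, 0], 0.1],
  [[0, 0, 0], [0, 0, 0], 0.1],
  [[0, 0, 0], [0, 0, 0], 0.1],
])

```text
t: 14.85
eef_pos: [0.5051, -0.1295, 0.0756]
orientation: [0.043, 0.998, -0.044, -0.001]
wrist_force: [-0.3, -4.4, 0.5]
grip_width: 0.0181
finger_force: 59.4
```

Run:
```python
from kin import *
st()
```

```text
t 14.85 p [ 0.5051 -0.1295  0.0756] ydeg 85.09 z [-0.006 -0.088 -0.996] F [-0.27 -4.41  0.46] T [-0.98 -0.04 -0.08] w 0.0181 ff 59.4 q [-0.34  0.43 -0.49  0.63 -0.08 -0.26]
```

Request:
play_rows([
  [[0, -0.01, -0.08], [0.0036, 0, 0], 0.1],
  [[0, -0.01, -0.08], [0.0036, 0, 0], 0.1],
  [[0, 0, 0], [0, 0, 0], 0.1],
  [[0, 0, 0], [0, 0, 0], 0.1],
  [[0, 0, 0], [0, 0, 0], 0.1],
  [[0, 0, 0], [0, 0, 0], 0.1],
  [[0, 0, 0], [0, 0, 0], 0.1],
  [[0, 0, 0], [0, 0, 0], 0.1],
  [[0, 0, 0], [0, 0, 0], 0.1],
  [[0, 0, 0], [0, 0, 0], 0.1],
])

```text
t: 15.68
eef_pos: [0.505, -0.1297, 0.074]
orientation: [0.043, 0.998, -0.04, -0.001]
wrist_force: [0.8, -2.9, 0.7]
grip_width: 0.0179
finger_force: 59.4
```

Run:
```python
from kin import *
st()
```

```text
t 15.68 p [ 0.505  -0.1297  0.074 ] ydeg 85.1 z [-0.006 -0.081 -0.997] F [ 0.82 -2.93  0.72] T [-1.04 -0.04 -0.06] w 0.0179 ff 59.4 q [-0.35  0.43 -0.49  0.63 -0.08 -0.26]
```

Request:
play_rows([
  [[0, -0.01, -0.08], [0.0036, 0, 0], 0.1],
  [[0, -0.01, -0.08], [0.0036, 0, 0], 0.1],
  [[0, 0, 0], [0, 0, 0], 0.1],
  [[0, 0, 0], [0, 0, 0], 0.1],
  [[0, 0, 0], [0, 0, 0], 0.1],
  [[0, 0, 0], [0, 0, 0], 0.1],
  [[0, 0, 0], [0, 0, 0], 0.1],
  [[0, 0, 0], [0, 0, 0], 0.1],
  [[0, 0, 0], [0, 0, 0], 0.1],
  [[0, 0, 0], [0, 0, 0], 0.1],
])

```text
t: 16.52
eef_pos: [0.5051, -0.1299, 0.0724]
orientation: [0.043, 0.998, -0.037, -0.001]
wrist_force: [0.2, -3.1, -0.4]
grip_width: 0.018
finger_force: 59.4
```

Run:
```python
from kin import *
st()
```

```text
t 16.52 p [ 0.5051 -0.1299  0.0724] ydeg 85.09 z [-0.006 -0.073 -0.997] F [ 0.17 -3.11 -0.36] T [-1.07 -0.06 -0.08] w 0.018 ff 59.4 q [-0.35  0.43 -0.49  0.63 -0.07 -0.27]
```

No contact force, although the stay is already at or below the lowest possible pin top. It seems to be going on, so I'm continuing gently.

Request:
play_rows([
  [[0, -0.01, -0.08], [0.0036, 0, 0], 0.1],
  [[0, -0.01, -0.08], [0.0036, 0, 0], 0.1],
  [[0, -0.01, -0.08], [0.0036, 0, 0], 0.1],
  [[0, 0, 0], [0, 0, 0], 0.1],
  [[0, 0, 0], [0, 0, 0], 0.1],
  [[0, 0, 0], [0, 0, 0], 0.1],
  [[0, 0, 0], [0, 0, 0], 0.1],
  [[0, 0, 0], [0, 0, 0], 0.1],
  [[0, 0, 0], [0, 0, 0], 0.1],
  [[0, 0, 0], [0, 0, 0], 0.1],
])

```text
t: 17.35
eef_pos: [0.505, -0.1302, 0.07]
orientation: [0.043, 0.999, -0.031, -0.002]
wrist_force: [0.7, -3.8, 0.1]
grip_width: 0.0184
finger_force: 59.4
```

Run:
```python
from kin import *
st()
```

```text
t 17.35 p [ 0.505  -0.1302  0.07  ] ydeg 85.1 z [-0.006 -0.063 -0.998] F [ 0.71 -3.8   0.06] T [-1.02 -0.1  -0.08] w 0.0184 ff 59.4 q [-0.36  0.44 -0.49  0.62 -0.06 -0.27]
```

Request:
play_rows([
  [[0, -0.01, -0.08], [0.0036, 0, 0], 0.1],
  [[0, -0.01, -0.08], [0.0036, 0, 0], 0.1],
  [[0, -0.01, -0.08], [0.0036, 0, 0], 0.1],
  [[0, 0, 0], [0, 0, 0], 0.1],
  [[0, 0, 0], [0, 0, 0], 0.1],
  [[0, 0, 0], [0, 0, 0], 0.1],
  [[0, 0, 0], [0, 0, 0], 0.1],
  [[0, 0, 0], [0, 0, 0], 0.1],
  [[0, 0, 0], [0, 0, 0], 0.1],
  [[0, 0, 0], [0, 0, 0], 0.1],
])

```text
t: 18.18
eef_pos: [0.5051, -0.1305, 0.0676]
orientation: [0.043, 0.999, -0.026, -0.002]
wrist_force: [0.2, -3.7, 0.6]
grip_width: 0.0181
finger_force: 59.4
```

Request:
play_rows([
  [[0, -0.01, -0.08], [0.0036, 0, 0], 0.1],
  [[0, -0.01, -0.08], [0.0036, 0, 0], 0.1],
  [[0, 0, 0], [0, 0, 0], 0.1],
  [[0, 0, 0], [0, 0, 0], 0.1],
  [[0, 0, 0], [0, 0, 0], 0.1],
  [[0, 0, 0], [0, 0, 0], 0.1],
  [[0, 0, 0], [0, 0, 0], 0.1],
  [[0, 0, 0], [0, 0, 0], 0.1],
  [[0, 0, 0], [0, 0, 0], 0.1],
  [[0, 0, 0], [0, 0, 0], 0.1],
])

```text
t: 19.02
eef_pos: [0.5051, -0.1307, 0.066]
orientation: [0.043, 0.999, -0.022, -0.002]
wrist_force: [-0.3, -3.6, 0.7]
grip_width: 0.0182
finger_force: 59.4
```

Run:
```python
from kin import *
st()
```

```text
t 19.02 p [ 0.5051 -0.1307  0.066 ] ydeg 85.1 z [-0.006 -0.045 -0.999] F [-0.32 -3.57  0.7 ] T [-0.95 -0.08 -0.08] w 0.0182 ff 59.4 q [-0.37  0.45 -0.49  0.62 -0.04 -0.28]
```

Request:
play_rows([
  [[0, -0.01, -0.08], [0.0036, 0, 0], 0.1],
  [[0, -0.01, -0.08], [0.0036, 0, 0], 0.1],
  [[0, -0.01, -0.08], [0.0036, 0, 0], 0.1],
  [[0, 0, 0], [0, 0, 0], 0.1],
  [[0, 0, 0], [0, 0, 0], 0.1],
  [[0, 0, 0], [0, 0, 0], 0.1],
  [[0, 0, 0], [0, 0, 0], 0.1],
  [[0, 0, 0], [0, 0, 0], 0.1],
  [[0, 0, 0], [0, 0, 0], 0.1],
  [[0, 0, 0], [0, 0, 0], 0.1],
])

```text
t: 19.85
eef_pos: [0.5051, -0.131, 0.0636]
orientation: [0.043, 0.999, -0.017, -0.002]
wrist_force: [-0.3, -3.9, 0.8]
grip_width: 0.0178
finger_force: 59.4
```

Request:
play_rows([
  [[0, -0.01, -0.08], [0.0036, 0, 0], 0.1],
  [[0, -0.01, -0.08], [0.0036, 0, 0], 0.1],
  [[0, -0.01, -0.08], [0.0036, 0, 0], 0.1],
  [[0, 0, 0], [0, 0, 0], 0.1],
  [[0, 0, 0], [0, 0, 0], 0.1],
  [[0, 0, 0], [0, 0, 0], 0.1],
  [[0, 0, 0], [0, 0, 0], 0.1],
  [[0, 0, 0], [0, 0, 0], 0.1],
  [[0, 0, 0], [0, 0, 0], 0.1],
  [[0, 0, 0], [0, 0, 0], 0.1],
])

```text
t: 20.68
eef_pos: [0.5051, -0.1313, 0.0612]
orientation: [0.043, 0.999, -0.012, -0.003]
wrist_force: [-0.7, -3.2, 1.3]
grip_width: 0.0182
finger_force: 59.4
```

Run:
```python
from kin import *
st()
```

```text
t 20.68 p [ 0.5051 -0.1313  0.0612] ydeg 85.11 z [-0.006 -0.023 -1.   ] F [-0.71 -3.15  1.27] T [-0.96 -0.02 -0.06] w 0.0182 ff 59.4 q [-0.38  0.46 -0.49  0.62 -0.02 -0.3 ]
```

Request:
play_rows([
  [[0, -0.01, -0.08], [0.0036, 0, 0], 0.1],
  [[0, -0.01, -0.08], [0.0036, 0, 0], 0.1],
  [[0, 0, 0], [0, 0, 0], 0.1],
  [[0, 0, 0], [0, 0, 0], 0.1],
  [[0, 0, 0], [0, 0, 0], 0.1],
  [[0, 0, 0], [0, 0, 0], 0.1],
  [[0, 0, 0], [0, 0, 0], 0.1],
  [[0, 0, 0], [0, 0, 0], 0.1],
  [[0, 0, 0], [0, 0, 0], 0.1],
  [[0, 0, 0], [0, 0, 0], 0.1],
])

```text
t: 21.52
eef_pos: [0.5051, -0.1315, 0.0596]
orientation: [0.043, 0.999, -0.008, -0.003]
wrist_force: [-0.2, -3.6, 0.3]
grip_width: 0.0181
finger_force: 59.4
```

Request:
play_rows([
  [[0, -0.01, -0.08], [0.0036, 0, 0], 0.1],
  [[0, -0.01, -0.08], [0.0036, 0, 0], 0.1],
  [[0, 0, 0], [0, 0, 0], 0.1],
  [[0, 0, 0], [0, 0, 0], 0.1],
  [[0, 0, 0], [0, 0, 0], 0.1],
  [[0, 0, 0], [0, 0, 0], 0.1],
  [[0, 0, 0], [0, 0, 0], 0.1],
  [[0, 0, 0], [0, 0, 0], 0.1],
  [[0, 0, 0], [0, 0, 0], 0.1],
  [[0, 0, 0], [0, 0, 0], 0.1],
])

```text
t: 22.35
eef_pos: [0.5051, -0.1317, 0.058]
orientation: [0.043, 0.999, -0.004, -0.003]
wrist_force: [0.5, -3.6, 0.0]
grip_width: 0.018
finger_force: 59.4
```

Run:
```python
from kin import *
st()
```

```text
t 22.35 p [ 0.5051 -0.1317  0.058 ] ydeg 85.11 z [-0.006 -0.009 -1.   ] F [ 0.54 -3.63  0.02] T [-0.99 -0.05 -0.05] w 0.018 ff 59.4 q [-0.39  0.46 -0.49  0.62 -0.01 -0.31]
```

Request:
play_rows([
  [[0, -0.01, -0.08], [0.0036, 0, 0], 0.1],
  [[0, -0.01, -0.08], [0.0036, 0, 0], 0.1],
  [[0, 0, 0], [0, 0, 0], 0.1],
  [[0, 0, 0], [0, 0, 0], 0.1],
  [[0, 0, 0], [0, 0, 0], 0.1],
  [[0, 0, 0], [0, 0, 0], 0.1],
  [[0, 0, 0], [0, 0, 0], 0.1],
  [[0, 0, 0], [0, 0, 0], 0.1],
  [[0, 0, 0], [0, 0, 0], 0.1],
  [[0, 0, 0], [0, 0, 0], 0.1],
])

```text
t: 23.18
eef_pos: [0.5051, -0.1319, 0.0564]
orientation: [0.043, 0.999, -0.001, -0.003]
wrist_force: [-0.9, -3.5, 0.5]
grip_width: 0.018
finger_force: 59.4
```

Run:
```python
from kin import *
st()
```

```text
t 23.18 p [ 0.5051 -0.1319  0.0564] ydeg 85.11 z [-0.006 -0.001 -1.   ] F [-0.86 -3.54  0.49] T [-0.99 -0.07 -0.12] w 0.018 ff 59.4 q [-0.39  0.47 -0.49  0.62 -0.   -0.31]
```

Request:
play_rows([
  [[0, 0, -0.08], [0.0036, 0, 0], 0.1],
  [[0, 0, -0.08], [0.0036, 0, 0], 0.1],
  [[0, 0, 0], [0, 0, 0], 0.1],
  [[0, 0, 0], [0, 0, 0], 0.1],
  [[0, 0, 0], [0, 0, 0], 0.1],
  [[0, 0, 0], [0, 0, 0], 0.1],
  [[0, 0, 0], [0, 0, 0], 0.1],
  [[0, 0, 0], [0, 0, 0], 0.1],
  [[0, 0, 0], [0, 0, 0], 0.1],
  [[0, 0, 0], [0, 0, 0], 0.1],
])

```text
t: 24.02
eef_pos: [0.5052, -0.1319, 0.0554]
orientation: [0.043, 0.999, 0.003, -0.003]
wrist_force: [-1.3, -2.9, 6.8]
grip_width: 0.0185
finger_force: 60.2
```

Run:
```python
from kin import *
st()
```

```text
t 24.02 p [ 0.5052 -0.1319  0.0554] ydeg 85.11 z [-0.006  0.006 -1.   ] F [-1.27 -2.93  6.83] T [-0.85  0.31 -0.04] w 0.0185 ff 60.2 q [-0.4   0.47 -0.48  0.62  0.   -0.31]
```

Contact at z = 55.4 mm, matching the collar height. Next I'll ease the spring load onto the pin, checking the force, and then release.

Request:
play_rows([
  [[0, -0.03, 0.02], [0, 0, 0], 0.1],
  [[0, -0.03, 0], [0, 0, 0], 0.1],
  [[0, -0.03, 0], [0, 0, 0], 0.1],
  [[0, -0.03, 0], [0, 0, 0], 0.1],
  [[0, 0, 0], [0, 0, 0], 0.1],
  [[0, 0, 0], [0, 0, 0], 0.1],
  [[0, 0, 0], [0, 0, 0], 0.1],
  [[0, 0, 0], [0, 0, 0], 0.1],
  [[0, 0, 0], [0, 0, 0], 0.1],
  [[0, 0, 0], [0, 0, 0], 0.1],
])

```text
t: 24.85
eef_pos: [0.5052, -0.1323, 0.0554]
orientation: [0.042, 0.999, 0.004, -0.003]
wrist_force: [-1.2, -0.1, 7.0]
grip_width: 0.0183
finger_force: 60.1
```

Run:
```python
from kin import *
st()
```

```text
t 24.85 p [ 0.5052 -0.1323  0.0554] ydeg 85.14 z [-0.005  0.008 -1.   ] F [-1.17 -0.08  6.97] T [-0.33  0.19 -0.1 ] w 0.0183 ff 60.1 q [-0.4   0.47 -0.48  0.63  0.   -0.32]
```

Request:
play_rows([
  [[0, 0, 0], [0, 0, 0], 0.25],
  [[0, 0, 0], [0, 0, 0], 0.3],
  [[0, 0, 0], [0, 0, 0], 0.4],
  [[0, 0, 0], [0, 0, 0], 0.5],
  [[0, 0, 0], [0, 0, 0], 0.5],
  [[0, 0, 0], [0, 0, 0], 0.5],
  [[0, 0, 0], [0, 0, 0], 0.5],
  [[0, 0, 0], [0, 0, 0], 0.5],
  [[0, 0, 0], [0, 0, 0], 0.5],
  [[0, 0, 0], [0, 0, 0], 0.5],
])

```text
t: 25.68
eef_pos: [0.5051, -0.1331, 0.055]
orientation: [0.043, 0.999, 0.003, -0.003]
wrist_force: [-0.2, 1.1, 0.8]
grip_width: 0.0427
finger_force: 0.0
```

Request:
play_rows([
  [[0, 0, 0.3], [0, 0, 0], 0.5],
  [[0, 0, 0.5], [0, 0, 0], 0.5],
  [[0, 0, 1], [0, 0, 0], 0.5],
  [[0, 0, 1], [0, 0, 0], 0.5],
  [[0, 0, 1.5], [0, 0, 0], 0.5],
  [[0, 0, 2], [0, 0, 0], 0.5],
  [[0, 0, 2], [0, 0, 0], 0.5],
  [[0, -1, 2], [0, 0, 0], 0.5],
  [[0, -2, 2], [0, 0, 0], 0.5],
  [[0, -2, 2], [0, 0, 0], 0.5],
])

```text
t: 26.52
eef_pos: [0.5052, -0.1832, 0.2005]
orientation: [0.042, 0.999, 0.002, -0.002]
wrist_force: [0.9, -0.6, -1.3]
grip_width: 0.043
finger_force: 0.0
```

Request:
play_rows([
  [[-1, -2.5, 1], [0, 0, 0], 0.5],
  [[-1, -2.5, 1], [0, 0, 0], 0.5],
  [[-1, -2.5, 1], [0, 0, 0], 0.5],
  [[-1, -2.5, 1], [0, 0, 0], 0.5],
  [[-1, -2.5, 1], [0, 0, 0], 0.5],
  [[-1, -2.5, 1], [0, 0, 0], 0.5],
  [[-1, -2.5, 1], [0, 0, 0], 0.5],
  [[-1, -2.5, 0], [0, 0, 0], 0.5],
  [[-1, -2.5, 0], [0, 0, 0], 0.5],
  [[-1, -2.5, 0], [0, 0, 0], 0.5],
])

```text
t: 27.35
eef_pos: [0.4045, -0.4344, 0.2698]
orientation: [0.043, 0.999, 0.002, -0.002]
wrist_force: [0.4, -0.5, 0.6]
grip_width: 0.0429
finger_force: 0.0
```

Run:
```python
from kin import *
st()
a,_=viewer.camera("side"); b,_=viewer.camera("top")
cv2.imwrite("pics/c6.png",np.hstack([cv2.resize(a[170:290,240:350],(396,432),interpolation=cv2.INTER_CUBIC),cv2.resize(b[110:230,225:335],(396,432),interpolation=cv2.INTER_CUBIC)]))
find("top",["maquette","knob"])
```

```text
t 27.35 p [ 0.4045 -0.4344  0.2698] ydeg 85.11 z [-0.005  0.004 -1.   ] F [ 0.41 -0.45  0.64] T [-0.03 -0.06 -0.02] w 0.0429 ff 0.0 q [-0.94  0.39  0.    1.19 -0.   -0.86]
top maquette 0.75 [0.6582 0.1361 0.0202] [233. 139.]
top knob 0.49 [ 0.5026 -0.1346  0.0712] [341. 195.]
```

View pics/c6.png

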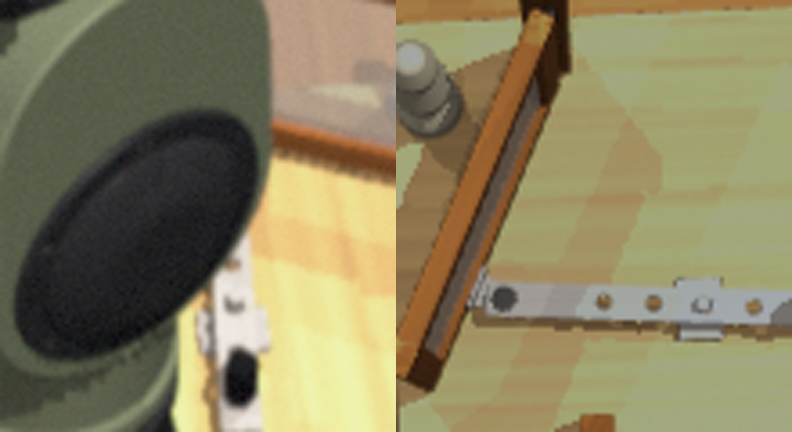

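The top crop shows the pin inside the third hole (703,303), with the screen held open, the bar over the bracket and the figure untouched. One quick depth check that the bar lies flat before handing in.

Run:
```python
from kin import *
im,d=viewer.camera("top"); W=cloud("top",d)
for c in(270,275,288,300,304,317,325): print(c,np.median(W[191:198,c,2]).round(4),end=" ")
D0=np.load("top0.npy"); W0=cloud("top",D0); print("board",np.median(W[215:225,300:320,2]).round(4))
```

```text
270 0.0484 275 0.0448 288 0.0459 300 0.0479 304 0.0479 317 0.0466 325 0.0212 board 0.0182
```

```bash
python3 -c "
from cell import ticket
print(ticket.hand_in())"
```

```text
the job is handed in; nothing more can be done
None
```

The job is handed in: the screen is propped open with the stay's third hole over the peg and the bar flat on the collar. The fit went on with at most about 7 N, the arm is clear, and I kept clear of the figure, mallet, bowl and rasp; it took about 27 s of the 58 s allowed.

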